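# Complete the pinwheel layer of chip-carrier cases on the transfer slab

### The arm

A 6-joint arm with a two-finger parallel gripper is mounted at the origin on the work surface. World frame = base frame: x ahead of the robot, y to its left, z up, the work surface at z = 0. Lengths are in m, angles in rad, forces in N, time in s.
With the tool pointing down it reaches from about 0.275 to 0.85 m from the base axis. Payload 5.2 kg.
Tool frame: the origin (TCP) lies at the very end of the fingers, on their centre line; the grasp point (between the pads) lies 19 mm behind it; z points along the fingers, y is the line along which they close (so a half turn about z gives the same grasp; the last joint's range is limited). The gripper opens to 85 mm and grips with 20 to 120 N. Pads are 22 mm wide; open, the fingers measure 114 mm over their backs; the gripper's body (76 mm by 85 mm) begins 54 mm behind the grasp point. The pads swing forward as they close: fully open they stand 13 mm farther back than shut.
Start: joints at [1.004, 0.259, 1.535, -0, 1.348, -0.203], TCP at [0.196, 0.514, 0.231] pointing down, gripper open.
Joint ranges: [-3.14, 3.14], [-0.91, 2.08], [0.19, 2.58], [-1.22, 4.36], [0.22, 2.71], [-3.12, 3.12]. Speed limits (rad/s): [2.57, 2.57, 3.14, 3.14, 3.14, 3.14].

### API

Orientations are given as a unit quaternion [x, y, z, w].
In Python, from cell import bot gives the robot as it stands. The module is installed in compiled form; this text tells all that it offers.
- The arm moves only by the tool send_rows, never from a script. Its argument "rows" is a list of rows, each a list of 5 numbers: the opening, from 0 (shut) to 1 (fully open), then the shift along the tool's x, y, z in m, then the turn about the tool's z in degrees. A call has 1 to 10 rows; each row is the pose to reach, as a shift and turn from the pose commanded when the call began, along the tool's axes at that moment; what a row does not reach only later rows make up. A row lasts 1/10 s, in which the tool goes at most 50 mm and 8.59 degrees, less where a joint would pass 70% of its speed; a pose out of reach is approached as far as the arm can. A call with a gripper value outside its range is refused whole. The fingers move at their own pace and stop on an object; the grip force is fixed at half the most. Time passes only in rows, so rows that repeat a pose let the fingers close. It gives the time, the measured TCP pose, the force, the opening and the grip force at its end, in the units of the state.
- bot.state(): the state, without advancing time (a new reading comes with each control period).
- bot.get_image(name): name is "scene" or "top" or "wrist"; returns the picture (384x512x3 uint8, red, green, blue); there is no depth.
- bot.camera_info(name): a dict with "intrinsics" (3x3 intrinsics, pixels), "k1" (the pictures are not rectified: a ray, as slopes to the right and down, at radius r is drawn at 1 + k1 r^2 times it, then the intrinsics apply), "position" and "orientation" of the camera in the world; the wrist camera has in their place "tool_from_camera" (4x4, takes a point from camera to tool coordinates, whose origin is the TCP and whose axes are the flange's). Camera axes: x right, y down, z forward; pixel columns grow to the right and rows downward; lengths in m; the calibration is good to about 2 mm. A picture is of the moment at which its call begins: read the wrist's pose just before it. camera_info takes no time and is no camera call.
- bot.close_job(): hands the job in; it is judged then, once.
Trained networks look in the newest picture that a camera, given by its name, has taken for a name from the list of things; names that differ only in an ending like _2 or _b are one class to them, and where a whole thing is asked for, a point or a joint stands for the part that bears it (a point fixed in the world has none). Each returns a list of dicts, best first, with "score" (0 to 1); they miss things now and then, are a little off and sometimes report something else, mostly with a low value. They report only what shows in the picture. A call takes as long as a camera call.
- bot.spot_in(camera, label): "extent" ([left, top, right, bottom] in pixels, round what is visible of it).
The state is a dict: "t": time; "q": joint angles; "joint_velocities": joint speeds; "joint_torque": joint torques, N m; "position": TCP position; "tcp_rot": TCP orientation; "ft_force": force on the tool from outside, world axes, zero at the start; "wrist_torque": the same for the moment, N m; "grip_width": opening from 0.0 (shut) to 1.0 (fully open); "grip_force": force on a finger pad.
Only numpy, scipy, OpenCV 4.12 (cv2) and the standard library are available. Lean on these libraries where they do the work, as an engineer would, in place of code of your own. Each camera call takes 0.05 s, during which the arm holds its last target. There are 200 camera calls.

### The job

Take the two cases out of the sloping rack and finish the pinwheel layer on the pallet slab: lower one gently, without dropping it, onto each of the two empty black pads, lying flat and squarely covering its pad, lid up; either case may go on either pad. Leave the two cases that already stand on the slab in their places and do not disturb the other things on the bench.

Things in the scene. Friction and masses are not known exactly. Their poses are not given: they have to be found in the camera images.
- case_a: white case with blue lid, 60 (x) by 100 (y) by 40 mm high, 0.18 to 0.35 kg; centred on the lid an orange grip rib 14 mm wide (x), 56 mm long (y), 30 mm high (top 70 mm above the underside). Origin: centre of the underside; z out of the lid. A half turn looks the same. Stands already in its place on pad1; leave it there.
- case_b: white case with blue lid, 60 (x) by 100 (y) by 40 mm high, 0.18 to 0.35 kg; centred on the lid an orange grip rib 14 mm wide (x), 56 mm long (y), 30 mm high (top 70 mm above the underside). Origin: centre of the underside; z out of the lid. A half turn looks the same. Stands already in its place on pad3; leave it there.
- case_c: white case with blue lid, 60 (x) by 100 (y) by 40 mm high, 0.18 to 0.35 kg; centred on the lid an orange grip rib 14 mm wide (x), 56 mm long (y), 30 mm high (top 70 mm above the underside). Origin: centre of the underside; z out of the lid. A half turn looks the same. Starts in the sloping rack, long side across the slope; to be moved.
- case_d: white case with blue lid, 60 (x) by 100 (y) by 40 mm high, 0.18 to 0.35 kg; centred on the lid an orange grip rib 14 mm wide (x), 56 mm long (y), 30 mm high (top 70 mm above the underside). Origin: centre of the underside; z out of the lid. A half turn looks the same. Starts in the sloping rack beside case_c; to be moved.
- slab: fixed aluminium pallet slab, 184 x 184 x 12 mm, any yaw, origin at the centre of its underside. Four black rubber pads 60 x 100 mm, 4 mm thick (tops 16 mm above the bench) form a pinwheel round a yellow block (30 mm square, top 36 mm above the bench). Long side of pads 1 and 3 along slab x, of 2 and 4 along y; 8 mm between neighbours. Pads 2 and 4 start empty.
- pad1 (a point): centre of the top face of pad 1, -34 mm along x and 54 mm along y from the slab's centre; axes as the slab's; occupied at the start by case_a
- pad2 (a point): centre of the top face of pad 2, 54 mm along x and 34 mm along y from the slab's centre; axes as the slab's; empty at the start, long side along y
- pad3 (a point): centre of the top face of pad 3, 34 mm along x and -54 mm along y from the slab's centre; axes as the slab's; occupied at the start by case_b
- pad4 (a point): centre of the top face of pad 4, -54 mm along x and -34 mm along y from the slab's centre; axes as the slab's; empty at the start, long side along y
- rack: fixed steel rack, 260 mm wide (y), 125 deep (x), about 80 high; origin at the centre of its base. Its shelf slopes 30 degrees: low edge with a 14 mm lip at -x, towards the robot, rising along +x; 16 mm cheeks at the ends. Two cases lie on it against the lip, side by side about 20 mm apart, long sides along y, lids tilted towards the robot.
- objective: brass microscope objective standing on its nose, 34 mm across, 50 mm tall; bystander, origin at the centre of its underside.
- shipper: clear round wafer shipper lying flat, 84 mm across, 18 mm thick; bystander, origin at the centre of its underside.
- bottle: amber bottle, 60 mm across, 140 mm tall; bystander, origin at the centre of its underside.
- driver: screwdriver lying on the bench, 150 mm long; bystander.
- cup: steel cup, mouth 70 mm across, 60 mm tall; bystander, origin at the centre of its underside.
- maskbox: flat black mask box, 110 x 110 x 25 mm; bystander, origin at the centre of its underside.

How it is judged:
By the outcome, as a careful person would: the job done as asked, in the order asked, and still so for the second after the job is handed in, with the robot touching nothing.
It also fails if it takes over 72 s, if anything falls off the work surface, if the arm or the gripper's body presses on something with over 40 N, if the wrist force passes 120 N, or if a joint passes its speed limit or range.

## Working session

There is one attempt and no reset: what is moved stays moved. The work goes in short steps, Python scripts to look and compute and a tool call to move; the robot and the scene stay as the last step left them, time stands still between calls to the robot, and variables do not carry over. Pictures are saved under pics/ and viewed, at most 10 in all, crops included, and the job is handed in when it is done.

Besides the shell and the picture viewer there is one more tool, called after ">>>" by a JSON object that holds its "method" and its "body", one argument or row to a line. send_rows: Moves the arm, as the interface text tells. Its arguments: {"type":"object","properties":{"rows":{"type":"array"}},"required":["rows"]}

```bash
mkdir -p pics; ls
python3 - <<'E'
from cell import bot
import cv2,numpy as np
np.set_printoptions(precision=4,suppress=True)
s=bot.state();print(s)
for n in("top","scene"):
    im=bot.get_image(n);cv2.imwrite(f"pics/{n}0.png",im[:,:,::-1])
    print(n,bot.camera_info(n))
    for l in("case_c","slab","rack","objective","shipper","bottle","driver","cup","maskbox"):
        print(l,[(round(d["score"],2),np.round(d["extent"]).tolist()) for d in bot.spot_in(n,l)])
print(bot.camera_info("wrist"))
E
```

```text
pics
{'t': 0.0, 'q': array([ 1.0042,  0.2593,  1.5361, -0.    ,  1.348 , -0.2028]), 'joint_velocities': array([ 0.0006, -0.0029, -0.0018,  0.0008,  0.0013,  0.0005]), 'joint_torque': array([ -0.0006, -44.603 , -29.0574,  -0.0003,   0.0117,   0.0001]), 'position': array([0.1954, 0.5136, 0.2305]), 'tcp_rot': array([ 0.1809,  0.9835, -0.0008, -0.0003]), 'ft_force': array([-0.5605,  0.5524, -0.4661]), 'wrist_torque': array([-0.0224,  0.0504, -0.0407]), 'grip_force': 0.0, 'grip_width': 1.0009513919361357}
top {'intrinsics': array([[358.1459,   0.    , 255.2729],
       [  0.    , 358.1459, 189.4419],
       [  0.    ,   0.    ,   1.    ]]), 'k1': -0.08980728582388754, 'position': array([0.362 , 0.0311, 1.2904]), 'orientation': array([ 0.7092, -0.6989,  0.0651, -0.066 ])}
case_c [(0.92, [313.0, 213.0, 346.0, 243.0]), (0.82, [203.0, 201.0, 234.0, 221.0]), (0.69, [279.0, 197.0, 312.0, 222.0]), (0.64, [166.0, 198.0, 198.0, 214.0])]
slab [(0.83, [277.0, 184.0, 346.0, 256.0])]
rack [(0.81, [164.0, 180.0, 242.0, 228.0])]
objective [(0.48, [263.0, 147.0, 272.0, 158.0])]
shipper [(0.81, [255.0, 23
[... 814 characters left out ...]
76.0, 371.0, 269.0])]
objective [(0.57, [191.0, 219.0, 206.0, 238.0])]
shipper [(0.86, [262.0, 132.0, 291.0, 155.0]), (0.48, [190.0, 221.0, 207.0, 232.0])]
bottle [(0.84, [89.0, 111.0, 122.0, 155.0])]
driver [(0.55, [133.0, 188.0, 153.0, 206.0])]
cup [(0.96, [393.0, 225.0, 428.0, 257.0])]
maskbox [(0.92, [371.0, 262.0, 439.0, 331.0])]
{'intrinsics': array([[266.3591,   0.    , 256.3436],
       [  0.    , 266.3591, 195.2418],
       [  0.    ,   0.    ,   1.    ]]), 'k1': 0.009504998962714813, 'tool_from_camera': array([[ 0.0001, -0.9593, -0.2823,  0.071 ],
       [ 1.    , -0.    ,  0.0006,  0.0003],
       [-0.0006, -0.2823,  0.9593, -0.1421],
       [ 0.    ,  0.    ,  0.    ,  1.    ]])}
```

```bash
python3 - <<'E'
import cv2,numpy as np
a=cv2.imread("pics/top0.png")[140:290,100:400];b=cv2.imread("pics/scene0.png")[90:345,80:450]
a=cv2.resize(a,None,fx=2.6,fy=2.6,interpolation=cv2.INTER_CUBIC)[:, :780]
cv2.imwrite("pics/v1.png",a)
E
cat > h.py <<'E'
import numpy as np,cv2
from cell import bot
from scipy.spatial.transform import Rotation as R
np.set_printoptions(precision=4,suppress=True)
def cam(n,s=None):
    i=bot.camera_info(n)
    if n=="wrist":
        s=s or bot.state();T=np.eye(4);T[:3,:3]=R.from_quat(s["tcp_rot"]).as_matrix();T[:3,3]=s["position"]
        T=T@i["tool_from_camera"];return i["intrinsics"],i["k1"],T[:3,:3],T[:3,3]
    return i["intrinsics"],i["k1"],R.from_quat(i["orientation"]).as_matrix(),i["position"]
def ray(c,uv):
    K,k,Rm,p=c
    d=cv2.undistortPoints(np.array(uv,float).reshape(-1,1,2),K,np.array([k,0,0,0.])).reshape(-1,2)
    return np.c_[d,np.ones(len(d))]@Rm.T,p
def atz(c,uv,z):
    d,p=ray(c,uv);return p+d*((z-p[2])/d[:,2])[:,None]
def proj(c,X):
    K,k,Rm,p=c;q=(np.atleast_2d(X)-p)@Rm
    return cv2.projectPoints(q,np.zeros(3),np.zeros(3),K,np.array([k,0,0,0.]))[0].reshape(-1,2)
E
python3 - <<'E'
from h import *
c=cam("top")
for n,e,z in(("slab",[277,184,346,256],.03),("rack",[164,180,242,228],.05),("objective",[263,147,272,158],.05),("shipper",[255,232,280,261],.018),("bottle",[365,155,386,175],.14),("cup",[130,210,150,229],.06),("maskbox",[117,172,150,204],.025),("driver",[287,145,323,150],.02)):
    print(n,atz(c,[[(e[0]+e[2])/2,(e[1]+e[3])/2]],z)[0])
E
```

```text
slab [ 0.4918 -0.1659  0.03  ]
rack [0.5404 0.2167 0.05  ]
objective [ 0.7309 -0.0077  0.05  ]
shipper [ 0.3974 -0.0116  0.018 ]
bottle [ 0.6672 -0.3671  0.14  ]
cup [0.481  0.4334 0.06  ]
maskbox [0.5986 0.4772 0.025 ]
driver [ 0.7613 -0.1474  0.02  ]
```

View pics/v1.png

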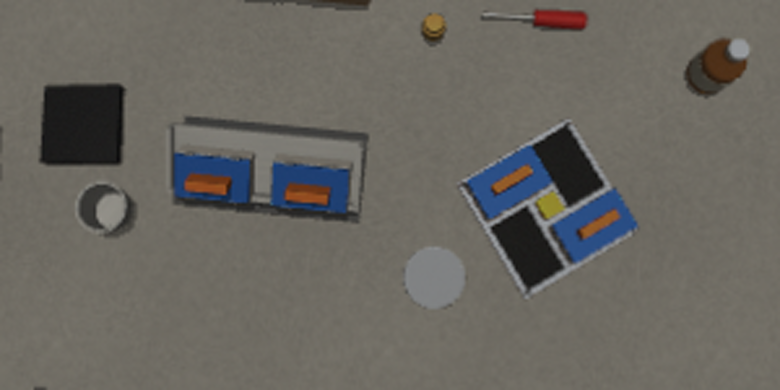

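>>> {"method": "send_rows", "body": {
  "rows": [
    [0.4,-0.417,-0.156,-0.05,70],
    [0.4,-0.417,-0.156,-0.05,70],
    [0.4,-0.417,-0.156,-0.05,70],
    [0.4,-0.417,-0.156,-0.05,70],
    [0.4,-0.417,-0.156,-0.05,70],
    [0.4,-0.417,-0.156,-0.05,70],
    [0.4,-0.417,-0.156,-0.05,70],
    [0.4,-0.417,-0.156,-0.05,70],
    [0.4,-0.417,-0.156,-0.05,70],
    [0.4,-0.417,-0.156,-0.05,70]
  ]
}}

```text
t: 2.0
position: [0.5345, 0.2154, 0.2814]
tcp_rot: [0.715, 0.7, 0.0, 0.002]
ft_force: [1.0, 0.3, -0.2]
grip_width: 0.4
grip_force: 0.0
```

Run:
```python
from h import *
s=bot.state();print(s["t"],s["q"],s["position"],s["tcp_rot"],s["joint_velocities"])
im=bot.get_image("wrist")
cv2.imwrite("pics/w1.png",im[:,:,::-1]);cv2.imwrite("pics/w1v.png",cv2.resize(im[:,:,::-1],None,fx=1.5,fy=1.5))
np.save("w1s.npy",np.r_[s["position"],s["tcp_rot"]])
for l in("case_c","rack"):print(bot.spot_in("wrist",l))
```

```text
2.0 [ 0.1909  0.2775  1.3876 -0.0022  1.4741  0.2124] [0.5345 0.2154 0.2814] [0.7146 0.6995 0.0004 0.0016] [ 0.0719 -0.0305  0.064   0.0516  0.021   0.0338]
[{'extent': [219.7, 174.8, 274.5, 255.2], 'score': 0.88}, {'extent': [220.6, 69.3, 280.9, 165.2], 'score': 0.85}, {'extent': [237.7, 311.7, 261.0, 325.3], 'score': 0.46}]
[{'extent': [222.3, 59.3, 311.9, 263.3], 'score': 0.77}]
```

View pics/w1v.png

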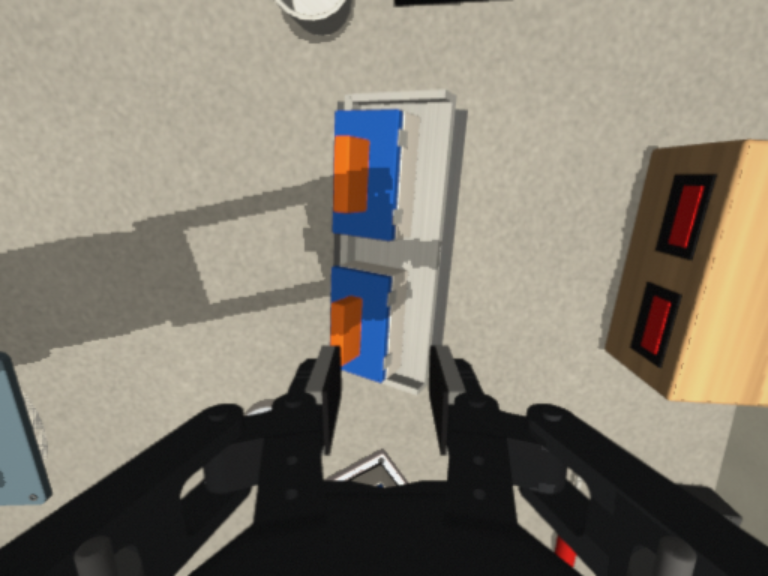

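```bash
cat > fit.py <<'E'
from h import *
from scipy.optimize import minimize
S=4
def masks(im):
    hsv=cv2.cvtColor(cv2.resize(im,None,fx=S,fy=S,interpolation=cv2.INTER_CUBIC),cv2.COLOR_RGB2HSV).astype(int)
    h,s,v=hsv[...,0],hsv[...,1],hsv[...,2]
    return (h>3)&(h<20)&(s>150)&(v>60),(h>100)&(h<125)&(s>140)&(v>35)
X=np.array
rib=X([[a*7,b*28,c] for a in(-1,1) for b in(-1,1) for c in(40,70)])/1e3
lid=X([[-30,-50,40],[30,-50,40],[30,50,40],[-30,50,40]])/1e3
def poly(c,P,shape):
    p=(proj(c,P)+.5)*S-.5
    m=np.zeros(shape,np.uint8);cv2.fillConvexPoly(m,cv2.convexHull(np.round(p*16).astype(np.int32)),1,shift=4);return m>0
def cost(views,poses):
    t=0
    for c,o,b,w,roi in views:
        mo=np.zeros(o.shape,bool);ml=mo.copy()
        for Rm,p in poses:
            mo|=poly(c,rib@Rm.T+p,o.shape);ml|=poly(c,lid@Rm.T+p,o.shape)
        mb=ml&~mo
        y0,y1,x0,x1=roi
        sl=np.s_[y0*S:y1*S,x0*S:x1*S]
        t+=w*((mo^o)[sl].sum()/o[sl].sum()+(mb^b)[sl].sum()/b[sl].sum())
    return t
E
cat > rack.py <<'E'
from fit import *
st=np.load("w1s.npy");s=dict(position=st[:3],tcp_rot=st[3:])
rd=lambda f:cv2.imread(f)[:,:,::-1].copy()
V={"wrist":(cam("wrist",s),*masks(rd("pics/w1.png")),1.,(55,270,205,320)),
 "top":(cam("top"),*masks(rd("pics/top0.png")),.5,(175,232,160,246)),
 "scene":(cam("scene"),*masks(rd("pics/scene0.png")),.7,(155,275,255,380))}
tilt=R.from_euler("y",-30,degrees=True)
def poses(q):
    x,y,z,yaw,d=q;Rz=R.from_euler("z",yaw*10);Rm=(Rz*tilt).as_matrix();u=Rz.as_matrix()[:,1]
    return [(Rm,X([x,y,z])+u*d/2),(Rm,X([x,y,z])-u*d/2)]
def run(v,q0):
    f=lambda q:cost(v,poses(q));best=q0
    for sz in(.01,.004,.0015):
        sim=np.vstack([best]+[best+np.eye(5)[i]*sz for i in range(5)])
        r=minimize(f,best,method="Nelder-Mead",options=dict(initial_simplex=sim,xatol=1e-5,fatol=1e-4,maxiter=160));best=r.x
    return r.x,r.fun
q0=X([.535,.215,.04,-.007,.12])
for k in(["wrist"],["wrist","scene"],["wrist","top","scene"]):
    q,fv=run([V[i] for i in k],q0);print(k,q,fv,"yawdeg",np.degrees(q[3]*10),"solo",[round(cost([V[i]],poses(q))/V[i][3],3) for i in V])
    q0=q
np.save("rack.npy",q)
for Rm,p in poses(q):print("origin",p,"lidcentre",p+Rm@[0,0,.04])
E
time python3 rack.py
```

```text
['wrist'] [ 0.5333  0.2194  0.0401 -0.0078  0.1329] 0.27687580393943 yawdeg -4.49088333413987 solo [np.float64(0.277), np.float64(0.63), np.float64(1.149)]
['wrist', 'scene'] [ 0.5334  0.2207  0.0476 -0.0079  0.1295] 0.773488941387152 yawdeg -4.541881294428355 solo [np.float64(0.335), np.float64(0.508), np.float64(0.627)]
['wrist', 'top', 'scene'] [ 0.5336  0.2208  0.0479 -0.0079  0.1295] 1.0183154814780027 yawdeg -4.535243133256461 solo [np.float64(0.335), np.float64(0.488), np.float64(0.628)]
origin [0.5387 0.2853 0.0479] lidcentre [0.5188 0.2869 0.0826]
origin [0.5285 0.1562 0.0479] lidcentre [0.5086 0.1578 0.0826]
real	0m19.828s
user	0m19.526s
sys	0m0.761s
```

View overlay.

```bash
cat >> rack.py <<'E'
out=[]
for n,f,roi in(("wrist","pics/w1.png",(50,275,195,330)),("scene","pics/scene0.png",(150,275,250,385))):
    im=cv2.resize(cv2.imread(f),None,fx=S,fy=S,interpolation=cv2.INTER_CUBIC);c,o,b=V[n][:3]
    for Rm,p in poses(q):
        for P,col in((rib,(255,255,0)),(lid,(0,255,0))):
            cv2.polylines(im,[cv2.convexHull(np.round((proj(c,P@Rm.T+p)+.5)*S).astype(np.int32))],True,col,1)
    for m in(o,b):
        cs,_=cv2.findContours(m.astype(np.uint8),cv2.RETR_LIST,cv2.CHAIN_APPROX_NONE);cv2.drawContours(im,cs,-1,(0,0,255),1)
    y0,y1,x0,x1=roi;z=im[y0*S:y1*S,x0*S:x1*S];out.append(cv2.resize(z,(int(z.shape[1]*600/z.shape[0]),600)))
cv2.imwrite("pics/ov1.png",np.hstack(out)[:,:1000] if 0 else cv2.resize(np.hstack(out),(800,int(600*800/np.hstack(out).shape[1]))))
E
python3 rack.py >/dev/null
```

```text
(no output)
```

View pics/ov1.png

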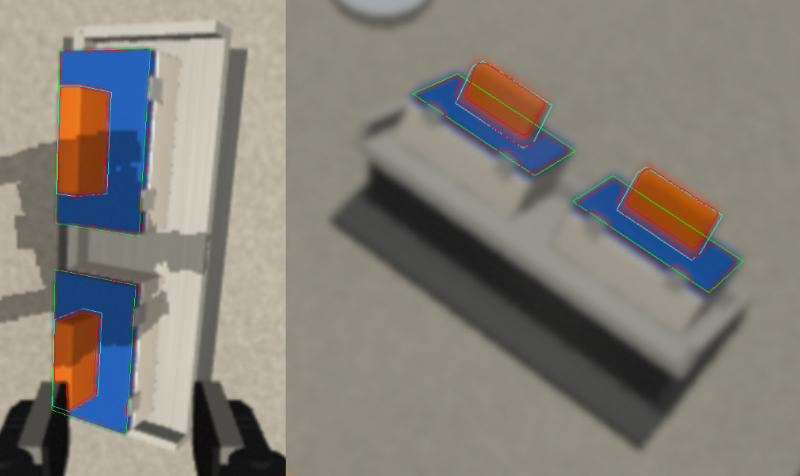

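>>> {"method": "send_rows", "body": {
  "rows": [
    [0.4,-0.11,-0.023,0.08,3.3],
    [0.4,-0.11,-0.023,0.08,3.3],
    [0.4,-0.11,-0.023,0.08,3.3],
    [0.4,-0.11,-0.023,0.08,3.3],
    [0.4,-0.11,-0.023,0.08,3.3],
    [0.4,-0.11,-0.023,0.08,3.3]
  ]
}}

```text
t: 2.75
position: [0.5058, 0.1118, 0.2025]
tcp_rot: [0.732, 0.682, 0.001, 0.001]
ft_force: [-0.2, 0.6, -0.5]
grip_width: 0.399
grip_force: 0.0
```

```bash
cat > rack2.py <<'E'
from fit import *
import sys,os
# refit one case in a close wrist view: args name, i(case index)
n,i=sys.argv[1],int(sys.argv[2])
if not os.path.exists(f"pics/{n}.png"):
    s=bot.state();im=bot.get_image("wrist");cv2.imwrite(f"pics/{n}.png",im[:,:,::-1]);np.save(n+".npy",np.r_[s["position"],s["tcp_rot"]])
st=np.load(n+".npy");s=dict(position=st[:3],tcp_rot=st[3:]);im=cv2.imread(f"pics/{n}.png")
q=np.load("rack.npy");Rz=R.from_euler("z",q[3]*10).as_matrix();p0=q[:3]+Rz[:,1]*q[4]/2*(1,-1)[i]
c=cam("wrist",s);o,b=masks(im[:,:,::-1].copy())
def pose(v):
    return [((R.from_euler("z",q[3]*10+v[3]*5)*R.from_euler("y",-30+v[4]*300,degrees=True)).as_matrix(),p0+v[:3])]
Rm,p=pose(np.zeros(5))[0];e=proj(c,np.vstack([rib,lid])@Rm.T+p)
x0,y0=np.maximum(e.min(0)-8,0).astype(int);x1,y1=np.minimum(e.max(0)+8,[511,383]).astype(int)
V=[(c,o,b,1.,(y0,y1,x0,x1))]
for free in(4,5):
    best=np.zeros(5)
    for sz in(.006,.002):
        sim=np.vstack([best[:free]]+[best[:free]+np.eye(free)[k]*sz for k in range(free)])
        r=minimize(lambda v:cost(V,pose(np.r_[v,np.zeros(5-free)])),best[:free],method="Nelder-Mead",options=dict(initial_simplex=sim,xatol=1e-5,fatol=1e-4,maxiter=200));best=np.r_[r.x,np.zeros(5-free)]
    Rm,p=pose(best)[0];print(free,r.fun,"d",best[:3],"yaw",np.degrees(q[3]*10+best[3]*5),"tilt",-30+best[4]*300,"origin",p,"lid",p+Rm@[0,0,.04])
im=cv2.resize(im,None,fx=S,fy=S)
for P in(rib,lid):cv2.polylines(im,[cv2.convexHull(np.round((proj(c,P@Rm.T+p)+.5)*S).astype(np.int32))],True,(0,255,0),2)
z=im[y0*S:y1*S,x0*S:x1*S];cv2.imwrite(f"pics/{n}_ov.png",cv2.resize(z,None,fx=500/z.shape[0],fy=500/z.shape[0]))
s=bot.state();print(s["t"],s["position"],R.from_quat(s["tcp_rot"]).as_matrix()[:,:2].T)
E
python3 rack2.py w2 1
```

```text
4 0.2008892508212174 d [-0.     -0.0007 -0.0048] yaw -4.631250701819391 tilt -30.0 origin [0.5285 0.1555 0.0431] lid [0.5085 0.1571 0.0777]
5 0.200393008595302 d [ 0.0001 -0.0007 -0.0047] yaw -4.536896494873027 tilt -30.096375333079557 origin [0.5286 0.1556 0.0433] lid [0.5086 0.1571 0.0779]
2.8 [0.506  0.1118 0.2026] [[ 0.0702  0.9975  0.0006]
 [ 0.9975 -0.0702  0.0026]]
```

View pics/w2_ov.png

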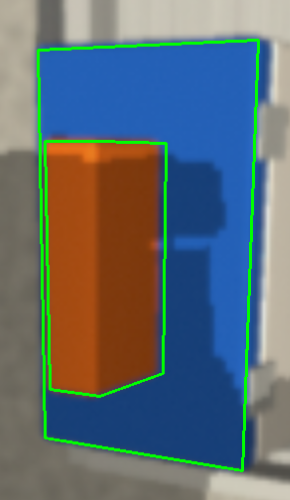

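>>> {"method": "send_rows", "body": {
  "rows": [
    [0.4,0.045,-0.011,0.02,0.5],
    [0.4,0.045,-0.011,0.03,0.5],
    [0.4,0.045,-0.011,0.05,0.5],
    [0.4,0.045,-0.011,0.07,0.5],
    [0.4,0.045,-0.011,0.085,0.5],
    [0.4,0.045,-0.011,0.095,0.5],
    [0.4,0.045,-0.011,0.102,0.5],
    [0.4,0.045,-0.011,0.106,0.5],
    [0.4,0.045,-0.011,0.108,0.5],
    [0.4,0.045,-0.011,0.108,0.5]
  ]
}}

```text
t: 3.8
position: [0.4978, 0.1559, 0.0935]
tcp_rot: [0.735, 0.678, 0.0, 0.0]
ft_force: [0.2, -0.4, 1.0]
grip_width: 0.402
grip_force: 0.0
```

Run:
```python
from h import *
s=bot.state();print(s["t"],s["position"],s["ft_force"],s["grip_width"])
im=bot.get_image("wrist")[:,:,::-1][150:350,130:390];cv2.imwrite("pics/w3.png",cv2.resize(im,None,fx=3,fy=3,interpolation=cv2.INTER_CUBIC))
```

```text
3.8 [0.4978 0.1559 0.0935] [ 0.1593 -0.4119  1.0046] 0.40164805198467224
```

View pics/w3.png

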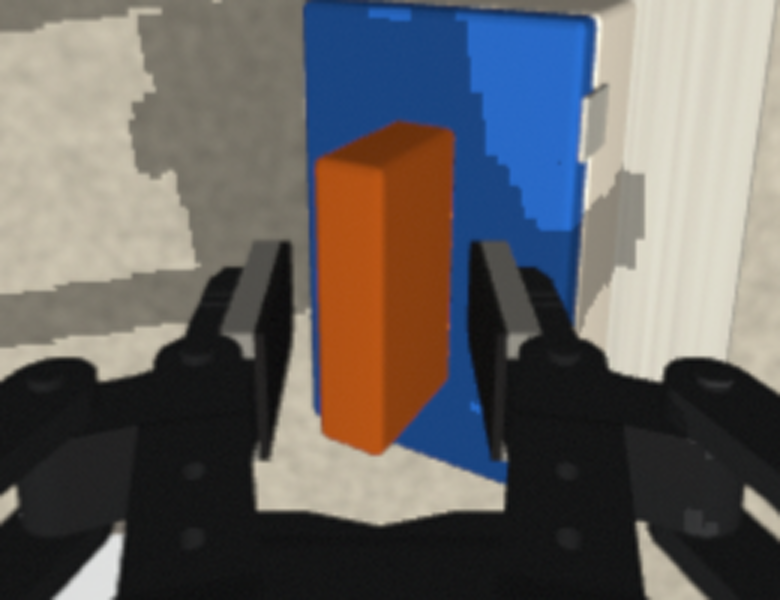

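>>> {"method": "send_rows", "body": {
  "rows": [
    [0.3,0,0,0,0],
    [0.26,0,0,0,0],
    [0.23,0,0,0,0],
    [0.23,0,0,0,0]
  ]
}}

```text
t: 4.25
position: [0.4978, 0.1559, 0.0943]
tcp_rot: [0.735, 0.678, 0.0, 0.0]
ft_force: [-2.5, -0.3, 5.4]
grip_width: 0.243
grip_force: 40.1
```

>>> {"method": "send_rows", "body": {
  "rows": [
    [0.2,0,0.004,-0.005,0],
    [0.15,0,0.01,-0.012,0],
    [0.1,0,0.016,-0.02,0],
    [0.0,0,0.022,-0.03,0],
    [0.0,0,0.026,-0.04,0],
    [0.0,0,0.03,-0.05,0],
    [0.0,0,0.03,-0.06,0],
    [0.0,0,0.03,-0.06,0]
  ]
}}

```text
t: 5.05
position: [0.5283, 0.1535, 0.1547]
tcp_rot: [0.735, 0.678, 0.001, 0.001]
ft_force: [-0.1, 0.1, -3.3]
grip_width: 0.143
grip_force: 59.6
```

Run:
```python
from h import *
s=bot.state();print(s["t"],s["position"],s["ft_force"],s["grip_width"],s["wrist_torque"])
im=bot.get_image("wrist")[:,:,::-1][100:350,130:390];cv2.imwrite("pics/w4.png",cv2.resize(im,None,fx=2.3,fy=2.3,interpolation=cv2.INTER_CUBIC))
```

```text
5.05 [0.5283 0.1535 0.1547] [-0.0614  0.0791 -3.348 ] 0.14277992959783742 [-0.0132  0.0046 -0.0474]
```

View pics/w4.png

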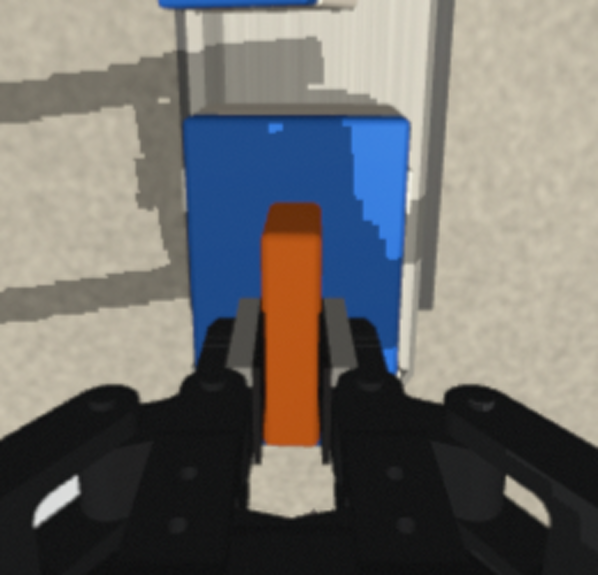

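>>> {"method": "send_rows", "body": {
  "rows": [
    [0,-0.02,-0.004,-0.03,0],
    [0,-0.05,-0.011,-0.06,8],
    [0,-0.09,-0.02,-0.09,16],
    [0,-0.135,-0.03,-0.115,24],
    [0,-0.18,-0.04,-0.135,32],
    [0,-0.225,-0.05,-0.145,40],
    [0,-0.27,-0.06,-0.145,48],
    [0,-0.31,-0.069,-0.145,54],
    [0,-0.345,-0.076,-0.145,58],
    [0,-0.361,-0.079,-0.145,58.5]
  ]
}}

```text
t: 6.1
position: [0.4179, -0.2025, 0.2976]
tcp_rot: [0.973, 0.23, -0.001, -0.0]
ft_force: [0.8, 1.2, -2.6]
grip_width: 0.142
grip_force: 59.7
```

>>> {"method": "send_rows", "body": {
  "rows": [
    [0,0,0,0,0],
    [0,0,0,0,0]
  ]
}}

```text
t: 6.3
position: [0.4191, -0.1996, 0.2977]
tcp_rot: [0.973, 0.232, -0.0, -0.001]
ft_force: [0.1, 0.2, -4.1]
grip_width: 0.14
grip_force: 59.7
```

Run:
```python
from h import *
s=bot.state();print(s["t"],s["position"],s["ft_force"],s["grip_width"],s["q"],R.from_quat(s["tcp_rot"]).as_matrix()[:,:2].T)
im=bot.get_image("wrist")[:,:,::-1];cv2.imwrite("pics/w5.png",im);cv2.imwrite("pics/w5v.png",cv2.resize(im,None,fx=1.5,fy=1.5,interpolation=cv2.INTER_CUBIC))
np.save("w5.npy",np.r_[s["position"],s["tcp_rot"]])
```

```text
6.3 [ 0.4191 -0.1996  0.2977] [ 0.0508  0.2428 -4.13  ] 0.1400987853784578 [-0.686   0.0631  1.6095  0.0006  1.4707  0.4169] [[ 0.8925  0.451  -0.0002]
 [ 0.451  -0.8925 -0.0018]]
```

View pics/w5v.png

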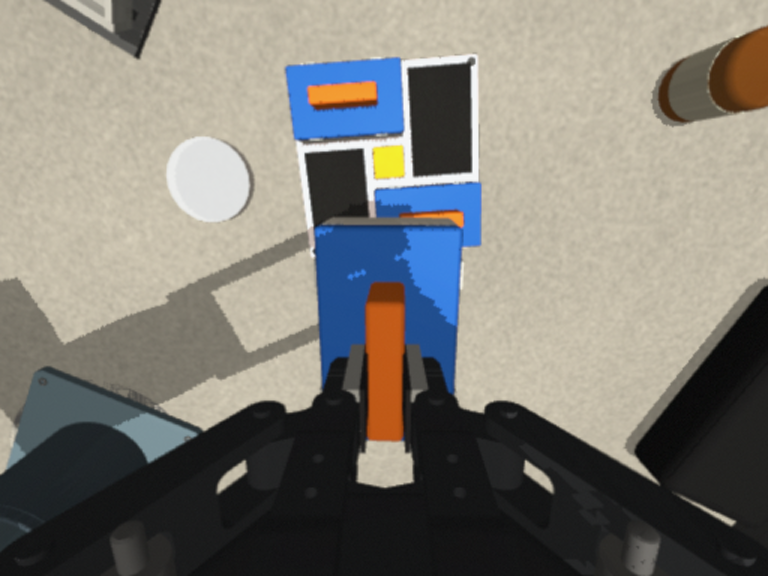

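```bash
cat > slab.py <<'E'
from fit import *
st=np.load("w5.npy");s=dict(position=st[:3],tcp_rot=st[3:]);im=cv2.imread("pics/w5.png")
def slabfit(c,rgb,rois,q0):
    big=cv2.resize(rgb,None,fx=S,fy=S,interpolation=cv2.INTER_CUBIC);hsv=cv2.cvtColor(big,cv2.COLOR_RGB2HSV).astype(int)
    blk=big.max(2)<115;yel=(hsv[...,0]>22)&(hsv[...,0]<35)&(hsv[...,1]>150)
    M={2:blk,4:blk,0:yel}
    G={2:(54,34,30,50,16),4:(-54,-34,30,50,16),0:(0,0,15,15,36)}
    def f(q):
        Rz=R.from_euler("z",q[2]*5).as_matrix();t=0
        for k,(y0,y1,x0,x1) in rois.items():
            a,b,w,h,z=G[k];P=X([[a+i*w,b+j*h,z] for i in(-1,1) for j in(-1,1)])/1e3
            sl=np.s_[y0*S:y1*S,x0*S:x1*S];m=poly(c,P@Rz.T+[q[0],q[1],0],blk.shape)[sl];t+=(m^M[k][sl]).sum()/m.size*(2 if k==2 else 1)
        return t
    for sz in(.01,.002):
        r=minimize(f,q0,method="Nelder-Mead",options=dict(initial_simplex=np.vstack([q0]+[q0+np.eye(3)[i]*sz for i in range(3)]),xatol=1e-5,fatol=1e-5,maxiter=200));q0=r.x
    return r.x,r.fun
def held(c,s,im,roi):
    o,b=masks(im);T=R.from_quat(s["tcp_rot"]).as_matrix();V=[(c,o,b,1.,roi)]
    def pose(v): # case z = -tool z ; case y = tool x
        L=np.c_[[0,1,0],[1,0,0],[0,0,-1]]@R.from_euler("z",v[3]*5).as_matrix()
        return [(T@L,X(s["position"])+T@X([v[0],v[1],v[2]]))]
    v=X([.0,0,.055,0])
    for sz in(.006,.002):
        r=minimize(lambda v:cost(V,pose(v)),v,method="Nelder-Mead",options=dict(initial_simplex=np.vstack([v]+[v+np.eye(4)[i]*sz for i in range(4)]),xatol=1e-5,fatol=1e-5,maxiter=250));v=r.x
    return v,r.fun
if __name__=="__main__":
    c=cam("wrist",s);rgb=im[:,:,::-1].copy()
    q,fv=slabfit(c,rgb,{2:(38,124,270,318),4:(95,142,200,249),0:(92,124,244,274)},X([.4918,-.1659,np.radians(-63)/5]))
    print("slab",q[:2],np.degrees(q[2]*5),fv)
    Rz=R.from_euler("z",q[2]*5).as_matrix()
    for n,p in((2,[.054,.034,.016]),(4,[-.054,-.034,.016])):print(n,Rz@p+[q[0],q[1],0])
    v,fv=held(c,s,rgb,(146,226,200,312));print("held origin in tool xyz, yawdeg",v[:3],np.degrees(v[3]*5),fv)
    ct=cam("top");tim=cv2.imread("pics/top0.png")[:,:,::-1].copy()
    q2,fv=slabfit(ct,tim,{2:(185,224,303,336),4:(216,256,286,320),0:(211,228,305,319)},q);print("top slab",q2[:2],np.degrees(q2[2]*5),fv)
E
python3 slab.py
```

```text
slab [ 0.4959 -0.1645] -58.78938626068368 0.17313352167778295
2 [ 0.553  -0.1931  0.016 ]
4 [ 0.4389 -0.136   0.016 ]
held origin in tool xyz, yawdeg [ 0.0006 -0.0004  0.0632] -2.0505727283406285 0.19949383013924316
top slab [ 0.497  -0.1636] -58.855388375907786 0.8355193774770981
```

>>> {"method": "send_rows", "body": {
  "rows": [
    [0,0.045,0.02,0,-4.4],
    [0,0.09,0.04,0,-4.4],
    [0,0.123,0.0536,0.01,-4.4],
    [0,0.123,0.0536,0.04,-4.4],
    [0,0.123,0.0536,0.08,-4.4],
    [0,0.123,0.0536,0.12,-4.4],
    [0,0.123,0.0536,0.145,-4.4],
    [0,0.123,0.0536,0.16,-4.4],
    [0,0.123,0.0536,0.16,-4.4],
    [0,0.123,0.0536,0.16,-4.4]
  ]
}}

```text
t: 7.35
position: [0.5538, -0.1912, 0.1386]
tcp_rot: [0.963, 0.27, -0.0, -0.0]
ft_force: [1.1, 0.5, -2.8]
grip_width: 0.14
grip_force: 59.3
```

Run:
```python
from h import *
s=bot.state();print(s["t"],s["position"],s["ft_force"],s["grip_width"]);T=R.from_quat(s["tcp_rot"]).as_matrix();print(T[:,:2].T,np.degrees(np.arctan2(T[1,1],T[0,1])))
im=bot.get_image("wrist")[:,:,::-1];cv2.imwrite("pics/w6.png",im)
np.save("w6.npy",np.r_[s["position"],s["tcp_rot"]])
d=X=np.array([.5534,-.1928,.016])-s["position"];print("pad2 in tool",T.T@d)
cv2.imwrite("pics/w6v.png",cv2.resize(im[60:300,140:400],None,fx=2.5,fy=2.5,interpolation=cv2.INTER_CUBIC))
```

```text
7.35 [ 0.5538 -0.1912  0.1386] [ 1.0835  0.4717 -2.7859] 0.13967415641391936
[[ 0.854   0.5202  0.    ]
 [ 0.5202 -0.854  -0.0003]] -58.65291475035502
pad2 in tool [-0.0012  0.0012  0.1226]
```

View pics/w6v.png

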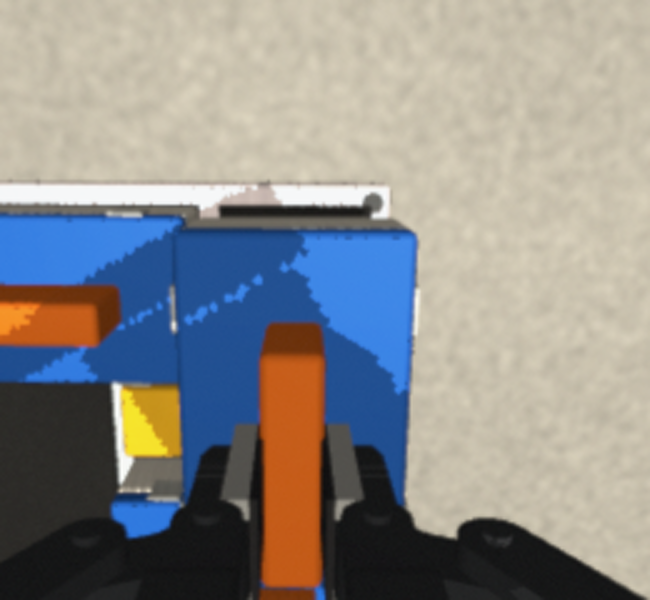

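>>> {"method": "send_rows", "body": {
  "rows": [
    [0,-0.0015,-0.0008,0.015,0.1],
    [0,-0.0015,-0.0008,0.03,0.1],
    [0,-0.0015,-0.0008,0.042,0.1],
    [0,-0.0015,-0.0008,0.049,0.1],
    [0,-0.0015,-0.0008,0.053,0.1],
    [0,-0.0015,-0.0008,0.055,0.1],
    [0,-0.0015,-0.0008,0.057,0.1],
    [0,-0.0015,-0.0008,0.057,0.1]
  ]
}}

```text
t: 8.2
position: [0.5519, -0.1924, 0.0815]
tcp_rot: [0.963, 0.269, 0.0, 0.0]
ft_force: [0.1, -0.1, -3.8]
grip_width: 0.146
grip_force: 59.3
```

>>> {"method": "send_rows", "body": {
  "rows": [
    [0,0,0,0.001,0],
    [0,0,0,0.002,0],
    [0,0,0,0.002,0]
  ]
}}

```text
t: 8.5
position: [0.5517, -0.1923, 0.0793]
tcp_rot: [0.963, 0.269, -0.0, -0.0]
ft_force: [-0.3, 0.8, -3.0]
grip_width: 0.143
grip_force: 59.4
```

>>> {"method": "send_rows", "body": {
  "rows": [
    [0,0,0,0.001,0],
    [0,0,0,0.002,0],
    [0,0,0,0.002,0]
  ]
}}

```text
t: 8.8
position: [0.5516, -0.1923, 0.0772]
tcp_rot: [0.963, 0.269, -0.0, -0.0]
ft_force: [-0.6, -0.0, -3.3]
grip_width: 0.149
grip_force: 59.4
```

>>> {"method": "send_rows", "body": {
  "rows": [
    [0,0,0,0.001,0],
    [0,0,0,0.0015,0],
    [0,0,0,0.0015,0]
  ]
}}

```text
t: 9.1
position: [0.5517, -0.1923, 0.0757]
tcp_rot: [0.963, 0.269, -0.0, -0.0]
ft_force: [-0.3, 0.7, -3.3]
grip_width: 0.14
grip_force: 59.4
```

>>> {"method": "send_rows", "body": {
  "rows": [
    [0,0,0,0.001,0],
    [0,0,0,0.0015,0],
    [0,0,0,0.0015,0]
  ]
}}

```text
t: 9.4
position: [0.5517, -0.1924, 0.0744]
tcp_rot: [0.963, 0.269, 0.0, 0.0]
ft_force: [0.1, 0.1, -2.4]
grip_width: 0.147
grip_force: 59.5
```

>>> {"method": "send_rows", "body": {
  "rows": [
    [0,0,0,0.001,0],
    [0,0,0,0.0015,0],
    [0,0,0,0.0015,0]
  ]
}}

```text
t: 9.7
position: [0.5519, -0.1929, 0.0738]
tcp_rot: [0.963, 0.269, 0.0, 0.001]
ft_force: [-2.5, -1.6, 4.6]
grip_width: 0.145
grip_force: 60.4
```

>>> {"method": "send_rows", "body": {
  "rows": [
    [0,0,0,0.0005,0],
    [0,0,0,0.0008,0],
    [0,0,0,0.0008,0]
  ]
}}

```text
t: 10.0
position: [0.5519, -0.1932, 0.0735]
tcp_rot: [0.963, 0.269, 0.0, 0.001]
ft_force: [-4.2, -2.5, 9.1]
grip_width: 0.138
grip_force: 61.0
```

>>> {"method": "send_rows", "body": {
  "rows": [
    [0.16,0,0,0,0],
    [0.2,0,0,0,0],
    [0.26,0,0,0,0],
    [0.32,0,0,0,0],
    [0.38,0,0,-0.002,0],
    [0.4,0,0,-0.01,0],
    [0.4,0,0,-0.03,0],
    [0.4,0,0,-0.06,0],
    [0.4,-0.03,0,-0.1,0],
    [0.4,-0.07,0,-0.13,0]
  ]
}}

```text
t: 11.0
position: [0.4927, -0.2285, 0.2047]
tcp_rot: [0.963, 0.27, 0.001, 0.001]
ft_force: [-0.2, -1.4, 0.7]
grip_width: 0.398
grip_force: 0.0
```

>>> {"method": "send_rows", "body": {
  "rows": [
    [0.4,-0.03,0,-0.04,0],
    [0.4,-0.06,0,-0.08,0],
    [0.4,-0.06,0,-0.08,0],
    [0.4,-0.06,0,-0.08,0]
  ]
}}

```text
t: 11.4
position: [0.4405, -0.2603, 0.2838]
tcp_rot: [0.963, 0.268, 0.001, 0.002]
ft_force: [0.1, -0.7, -1.2]
grip_width: 0.398
grip_force: 0.0
```

```bash
cat > check.py <<'E'
import sys
from slab import *
# check placed cases in a wrist picture: name
n=sys.argv[1];s=bot.state();im=bot.get_image("wrist");cv2.imwrite(f"pics/{n}.png",im[:,:,::-1]);np.save(n+".npy",np.r_[s["position"],s["tcp_rot"]])
c=cam("wrist",s);T=R.from_quat(s["tcp_rot"]).as_matrix();print(s["t"],s["position"],s["q"],T[:,:2].T,s["ft_force"])
C=X([.4963,-.1642,0]);yaw=np.radians(-58.8);Rz=R.from_euler("z",yaw).as_matrix()
o,b=masks(im);vis=im.copy()
for k,(a,bb,ry) in {1:(-34,54,90),2:(54,34,0),3:(34,-54,90),4:(-54,-34,0)}.items():
    p0=C+Rz@X([a,bb,16])/1e3
    if b[tuple((proj(c,p0+Rz@R.from_euler("z",ry,degrees=True).as_matrix()@[.02,.03,.04])[0][::-1]*S).astype(int).clip(0,[S*384-1,S*512-1]))]==0: print(k,"no lid seen");
    def pose(v): return [(Rz@R.from_euler("z",ry+np.degrees(v[2]*5),degrees=True).as_matrix(),p0+Rz@X([v[0],v[1],0]))]
    Rm,p=pose(X([0,0,0]))[0];e=proj(c,np.vstack([rib,lid])@Rm.T+p);x0,y0=(e.min(0)-4).astype(int).clip(0);x1,y1=(e.max(0)+4).astype(int)
    if y1>383 or x1>511 or o[y0*S:y1*S,x0*S:x1*S].sum()<100: continue
    v=np.zeros(3)
    for sz in(.005,.0015):
        r=minimize(lambda v:cost([(c,o,b,1.,(y0,y1,x0,x1))],pose(v)),v,method="Nelder-Mead",options=dict(initial_simplex=np.vstack([v]+[v+np.eye(3)[i]*sz for i in range(3)]),xatol=1e-5,fatol=1e-5,maxiter=150));v=r.x
    print(k,"offset slab mm",v[:2]*1e3,"yaw",np.degrees(v[2]*5),"cost",r.fun)
cv2.imwrite(f"pics/{n}v.png",cv2.resize(im[:,:,::-1],None,fx=1.4,fy=1.4))
E
python3 check.py w7
```

```text
11.4 [ 0.4405 -0.2603  0.2838] [-0.7521  0.1555  1.5375  0.0003  1.4448  0.2765] [[ 0.8566  0.516   0.0013]
 [ 0.516  -0.8566  0.0036]] [ 0.1491 -0.6673 -1.2046]
1 offset slab mm [0.4463 0.1152] yaw -1.25023553143403 cost 0.2991217621115281
2 offset slab mm [0.1271 0.7435] yaw 0.19093568282549658 cost 0.273310325836864
3 offset slab mm [-0.561   0.3706] yaw 0.5435427011726457 cost 0.32703960684775263
4 no lid seen
```

View pics/w7v.png

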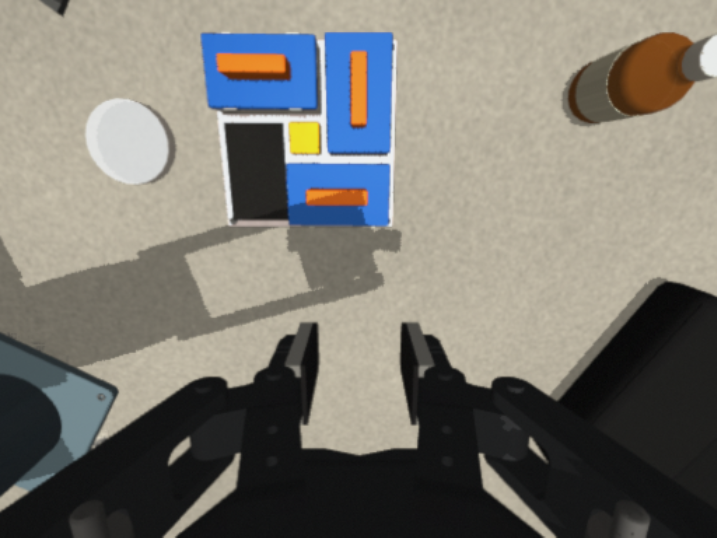

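>>> {"method": "send_rows", "body": {
  "rows": [
    [0.4,0.029,-0.035,0,-6],
    [0.4,0.06,-0.073,0,-12],
    [0.4,0.09,-0.109,0,-18],
    [0.4,0.12,-0.145,0,-24],
    [0.4,0.15,-0.182,0,-30],
    [0.4,0.18,-0.218,0,-36],
    [0.4,0.21,-0.254,0.01,-42],
    [0.4,0.24,-0.29,0.02,-48],
    [0.4,0.27,-0.327,0.03,-54],
    [0.4,0.3,-0.363,0.04,-54.4]
  ]
}}

```text
t: 12.45
position: [0.5082, 0.2093, 0.2397]
tcp_rot: [0.732, 0.681, -0.001, -0.001]
ft_force: [0.7, -1.0, 0.2]
grip_width: 0.399
grip_force: 0.0
```

>>> {"method": "send_rows", "body": {
  "rows": [
    [0.4,0.036,0.002,0.025,0],
    [0.4,0.036,0.002,0.044,0],
    [0.4,0.036,0.002,0.044,0],
    [0.4,0.036,0.002,0.044,0]
  ]
}}

```text
t: 12.85
position: [0.5132, 0.2424, 0.1967]
tcp_rot: [0.734, 0.68, -0.001, -0.001]
ft_force: [-0.2, 0.3, 0.9]
grip_width: 0.398
grip_force: 0.0
```

```bash
python3 rack2.py w8 0
```

```text
4 0.20220539521105185 d [ 0.0004 -0.0003 -0.0045] yaw -4.664946305977818 tilt -30.0 origin [0.5391 0.2851 0.0434] lid [0.5192 0.2867 0.078 ]
5 0.20297417949230695 d [ 0.0007 -0.0002 -0.0044] yaw -4.5043544048622355 tilt -30.396872163590064 origin [0.5395 0.2851 0.0436] lid [0.5193 0.2867 0.0781]
12.9 [0.5141 0.242  0.198 ] [[ 0.0773  0.997  -0.0004]
 [ 0.997  -0.0773 -0.0007]]
```

>>> {"method": "send_rows", "body": {
  "rows": [
    [0.4,0.045,-0.0094,0.02,0.1],
    [0.4,0.045,-0.0094,0.03,0.1],
    [0.4,0.045,-0.0094,0.05,0.1],
    [0.4,0.045,-0.0094,0.07,0.1],
    [0.4,0.045,-0.0094,0.085,0.1],
    [0.4,0.045,-0.0094,0.095,0.1],
    [0.4,0.045,-0.0094,0.102,0.1],
    [0.4,0.045,-0.0094,0.1055,0.1],
    [0.4,0.045,-0.0094,0.1055,0.1],
    [0.4,0.045,-0.0094,0.1055,0.1]
  ]
}}

```text
t: 13.9
position: [0.5088, 0.2877, 0.0932]
tcp_rot: [0.735, 0.678, 0.001, 0.0]
ft_force: [-0.2, 0.5, 0.4]
grip_width: 0.398
grip_force: 0.0
```

>>> {"method": "send_rows", "body": {
  "rows": [
    [0.3,0,0,0,0],
    [0.26,0,0,0,0],
    [0.23,0,0,0,0],
    [0.23,0,0,0,0]
  ]
}}

```text
t: 14.3
position: [0.509, 0.2878, 0.0946]
tcp_rot: [0.734, 0.679, 0.001, 0.001]
ft_force: [-4.2, -2.4, 11.8]
grip_width: 0.244
grip_force: 41.2
```

>>> {"method": "send_rows", "body": {
  "rows": [
    [0.2,0,0.004,-0.005,0],
    [0.15,0,0.01,-0.012,0],
    [0.1,0,0.016,-0.02,0],
    [0.0,0,0.022,-0.03,0],
    [0.0,0,0.026,-0.04,0],
    [0.0,0,0.03,-0.05,0],
    [0.0,0,0.03,-0.06,0],
    [0.0,0,0.03,-0.06,0]
  ]
}}

```text
t: 15.1
position: [0.539, 0.2855, 0.154]
tcp_rot: [0.735, 0.678, 0.001, 0.0]
ft_force: [-0.1, -0.9, -2.1]
grip_width: 0.146
grip_force: 59.4
```

>>> {"method": "send_rows", "body": {
  "rows": [
    [0,-0.01,-0.002,-0.03,0],
    [0,-0.04,-0.006,-0.06,8],
    [0,-0.085,-0.013,-0.08,16],
    [0,-0.13,-0.02,-0.1,24],
    [0,-0.178,-0.027,-0.1,32],
    [0,-0.226,-0.035,-0.1,40],
    [0,-0.274,-0.042,-0.1,48],
    [0,-0.32,-0.049,-0.1,54.3],
    [0,-0.368,-0.057,-0.1,54.3],
    [0,-0.414,-0.064,-0.1,54.3]
  ]
}}

```text
t: 16.1
position: [0.4404, -0.1238, 0.2523]
tcp_rot: [0.963, 0.269, -0.0, -0.0]
ft_force: [0.9, -1.2, -1.7]
grip_width: 0.144
grip_force: 59.4
```

>>> {"method": "send_rows", "body": {
  "rows": [
    [0,0,0,0.02,0],
    [0,0,0,0.04,0],
    [0,0,0,0.04,0],
    [0,0,0,0.04,0],
    [0,0,0,0.04,0]
  ]
}}

```text
t: 16.6
position: [0.4422, -0.1223, 0.2135]
tcp_rot: [0.963, 0.269, 0.001, 0.001]
ft_force: [0.3, 0.0, -1.3]
grip_width: 0.148
grip_force: 59.4
```

```bash
cat > rel.py <<'E'
from h import *
s=bot.state();T=R.from_quat(s["tcp_rot"]).as_matrix();print(s["t"],s["position"],s["ft_force"],s["grip_width"],"yaw",np.degrees(np.arctan2(T[1,1],T[0,1])),"pad4 in tool",T.T@([.4392,-.1356,.016]-s["position"]))
E
python3 rel.py
```

```text
16.6 [ 0.4422 -0.1223  0.2135] [ 0.2723  0.0301 -1.2816] 0.14768780653059094 yaw -58.789986288941805 pad4 in tool [-0.0096  0.0096  0.1975]
```

```bash
python3 - <<'E'
from fit import *
im=bot.get_image("wrist");cv2.imwrite("pics/w9.png",im[:,:,::-1])
for n in("w5","w6","w9"):
    o,b=masks(cv2.imread(f"pics/{n}.png")[:,:,::-1].copy())
    sub=o[170*S:225*S,240*S:275*S];r=sub[:,14*S:20*S]
    cols=np.where(sub[30*S:].mean(0)>.5)[0]
    print(n,"rib far row",170+np.mean([np.argmax(r[:,k]) for k in range(r.shape[1])])/S,"cols",240+cols.min()/S,240+cols.max()/S)
    m=b[140*S:200*S,200*S:320*S];
    print("  lid width row 185",[200+x/S for x in np.where(b[185*S,200*S:320*S])[0][[0,-1]]])
cv2.imwrite("pics/w9v.png",cv2.resize(im[60:300,140:400,::-1],None,fx=2.5,fy=2.5,interpolation=cv2.INTER_CUBIC))
E
python3 rel.py
```

```text
w5 rib far row 188.75 cols 244.0 269.25
  lid width row 185 [np.float64(211.5), np.float64(305.75)]
w6 rib far row 189.75 cols 244.25 269.25
  lid width row 185 [np.float64(200.0), np.float64(304.5)]
w9 rib far row 192.75 cols 244.25 269.25
  lid width row 185 [np.float64(211.5), np.float64(319.75)]
16.65 [ 0.4423 -0.1223  0.2136] [ 0.1812  0.8132 -1.9033] 0.14661708350291158 yaw -58.78608536534006 pad4 in tool [-0.0098  0.0094  0.1976]
```

View pics/w9v.png

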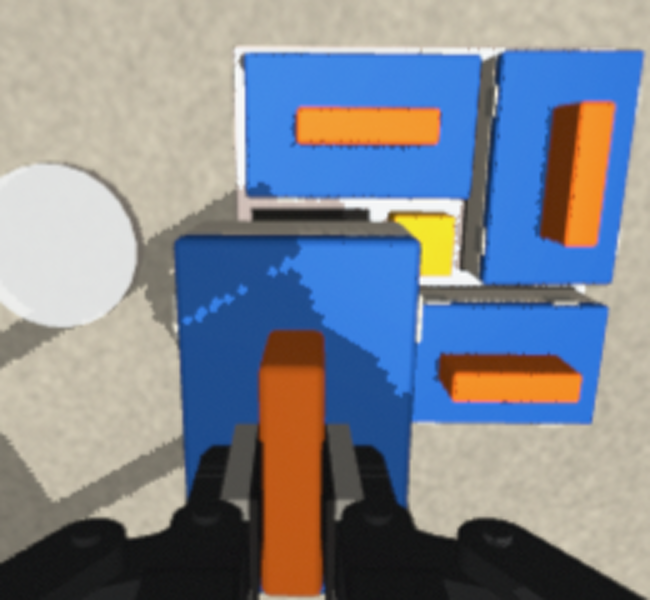

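>>> {"method": "send_rows", "body": {
  "rows": [
    [0,-0.01,0.009,0.01,0],
    [0,-0.01,0.009,0.03,0],
    [0,-0.01,0.009,0.06,0],
    [0,-0.01,0.009,0.085,0],
    [0,-0.01,0.009,0.105,0],
    [0,-0.01,0.009,0.118,0],
    [0,-0.01,0.009,0.126,0],
    [0,-0.01,0.009,0.131,0],
    [0,-0.01,0.009,0.133,0],
    [0,-0.01,0.009,0.133,0]
  ]
}}

```text
t: 17.65
position: [0.438, -0.1355, 0.0798]
tcp_rot: [0.963, 0.269, 0.0, 0.0]
ft_force: [-0.7, -0.2, -1.6]
grip_width: 0.148
grip_force: 59.4
```

```bash
python3 rel.py
```

```text
17.65 [ 0.438  -0.1355  0.0798] [-0.6533 -0.1738 -1.5547] 0.14819344939861243 yaw -58.839473592074455 pad4 in tool [0.001  0.0007 0.0638]
```

Small fix (+0.8 mm x, +1 mm y), then slow descent.

>>> {"method": "send_rows", "body": {
  "rows": [
    [0,0.0008,0.001,0.001,0],
    [0,0.0008,0.001,0.002,0],
    [0,0.0008,0.001,0.003,0],
    [0,0.0008,0.001,0.003,0]
  ]
}}

```text
t: 18.05
position: [0.4389, -0.1357, 0.0765]
tcp_rot: [0.963, 0.269, 0.0, 0.0]
ft_force: [0.2, -0.4, -2.3]
grip_width: 0.145
grip_force: 59.4
```

>>> {"method": "send_rows", "body": {
  "rows": [
    [0,0,0,0.001,0],
    [0,0,0,0.0015,0],
    [0,0,0,0.0015,0]
  ]
}}

```text
t: 18.35
position: [0.4388, -0.1357, 0.0749]
tcp_rot: [0.963, 0.269, -0.0, -0.0]
ft_force: [0.9, -0.3, -1.3]
grip_width: 0.142
grip_force: 59.4
```

>>> {"method": "send_rows", "body": {
  "rows": [
    [0,0,0,0.001,0],
    [0,0,0,0.001,0],
    [0,0,0,0.001,0]
  ]
}}

```text
t: 18.65
position: [0.4389, -0.1357, 0.074]
tcp_rot: [0.963, 0.269, -0.0, -0.0]
ft_force: [0.8, -0.2, -0.8]
grip_width: 0.148
grip_force: 59.4
```

>>> {"method": "send_rows", "body": {
  "rows": [
    [0,0,0,0.001,0],
    [0,0,0,0.001,0],
    [0,0,0,0.001,0]
  ]
}}

```text
t: 18.95
position: [0.4391, -0.1359, 0.0732]
tcp_rot: [0.963, 0.269, 0.0, 0.0]
ft_force: [-0.6, -1.1, 0.8]
grip_width: 0.148
grip_force: 59.7
```

>>> {"method": "send_rows", "body": {
  "rows": [
    [0,0,0,0.0008,0],
    [0,0,0,0.0008,0],
    [0,0,0,0.0008,0]
  ]
}}

```text
t: 19.25
position: [0.4393, -0.1362, 0.073]
tcp_rot: [0.963, 0.269, 0.0, 0.001]
ft_force: [-1.7, -1.3, 7.5]
grip_width: 0.141
grip_force: 60.3
```

>>> {"method": "send_rows", "body": {
  "rows": [
    [0.16,0,0,0,0],
    [0.2,0,0,0,0],
    [0.26,0,0,0,0],
    [0.32,0,0,0,0],
    [0.38,0,0,-0.002,0],
    [0.4,0,0,-0.01,0],
    [0.4,0,0,-0.03,0],
    [0.4,0,0,-0.06,0],
    [0.4,-0.01,0.01,-0.1,0],
    [0.4,-0.02,0.03,-0.14,0]
  ]
}}

```text
t: 20.25
position: [0.4364, -0.1706, 0.2139]
tcp_rot: [0.963, 0.269, -0.0, -0.001]
ft_force: [1.6, -1.1, -1.0]
grip_width: 0.402
grip_force: 0.0
```

>>> {"method": "send_rows", "body": {
  "rows": [
    [0.4,-0.015,0.02,-0.03,0],
    [0.4,-0.03,0.04,-0.07,0],
    [0.4,-0.03,0.04,-0.07,0],
    [0.4,-0.03,0.04,-0.07,0],
    [0.4,-0.03,0.04,-0.07,0]
  ]
}}

```text
t: 20.75
position: [0.4317, -0.2206, 0.2814]
tcp_rot: [0.963, 0.269, -0.0, -0.001]
ft_force: [-0.1, 0.7, -1.3]
grip_width: 0.4
grip_force: 0.0
```

```bash
python3 check.py w10
```

```text
20.75 [ 0.4317 -0.2206  0.2814] [-0.7031  0.1104  1.5962  0.0002  1.4371  0.3238] [[ 0.8557  0.5175 -0.0004]
 [ 0.5174 -0.8557 -0.002 ]] [-0.0513  0.7131 -1.2917]
1 offset slab mm [0.1322 0.5199] yaw -0.5171421678260675 cost 0.31977077642821433
2 offset slab mm [0.0614 0.7416] yaw -0.2666594268631652 cost 0.29694228955157703
3 offset slab mm [0.1502 0.2893] yaw -1.1921314154905138 cost 0.3627990776889081
4 offset slab mm [2.1891 0.58  ] yaw 0.04247506258892938 cost 0.35412569471357
```

```bash
cat > chk4.py <<'E'
from slab import *
import fit
C=X([.4963,-.1642,0]);Rz=R.from_euler("z",np.radians(-58.8)).as_matrix()
def one(n,k,mode,c,o,b):
    a,bb=((54,34) if k==2 else (-54,-34));p0=C+Rz@X([a,bb,16])/1e3
    e=proj(c,np.vstack([rib,lid])@Rz.T+p0);x0,y0=(e.min(0)-4).astype(int).clip(0);x1,y1=(e.max(0)+4).astype(int);sl=np.s_[y0*S:y1*S,x0*S:x1*S]
    def f(v):
        p=p0+Rz@X([v[0],v[1],0]);mo=poly(c,rib@Rz.T+p,o.shape);ml=poly(c,lid@Rz.T+p,o.shape)
        return (mo^o)[sl].sum()/o[sl].sum() if mode=="rib" else ((ml|mo)^(b|o))[sl].sum()/b[sl].sum()
    v=np.zeros(2)
    for sz in(.004,.0015):
        r=minimize(f,v,method="Nelder-Mead",options=dict(initial_simplex=np.vstack([v,v+[sz,0],v+[0,sz]]),xatol=1e-5,fatol=1e-5,maxiter=100));v=r.x
    print(n,k,mode,v*1e3,round(r.fun,3))
st=np.load("w10.npy");c=cam("wrist",dict(position=st[:3],tcp_rot=st[3:]));o,b=masks(cv2.imread("pics/w10.png")[:,:,::-1].copy())
for k in(2,4):
    for m in("rib","lid"):one("wrist",k,m,c,o,b)
for n in("top","scene"):
    im=bot.get_image(n);cv2.imwrite(f"pics/{n}2.png",im[:,:,::-1]);o,b=masks(im)
    for k in(2,4):
        for m in("rib","lid"):one(n,k,m,cam(n),o,b)
E
python3 chk4.py
```

```text
wrist 2 rib [-0.972   0.2262] 0.209
wrist 2 lid [-0.5202  0.2282] 0.116
wrist 4 rib [ 3.4043 -0.1675] 0.252
wrist 4 lid [ 2.9705 -0.5031] 0.138
top 2 rib [0. 2.] 0.68
top 2 lid [-0.4699  2.5206] 0.579
top 4 rib [1.8262 0.6211] 0.566
top 4 lid [1.3417 0.6412] 0.581
scene 2 rib [-1.9902 -5.998 ] 0.925
scene 2 lid [-1.8799  3.8613] 0.572
scene 4 rib [1.9297 0.9336] 1.251
scene 4 lid [ 2.1403 19.1095] 0.717
```

```bash
python3 -c "
from cell import bot
print(bot.close_job())"
```

```text
the job is handed in; nothing more can be done
None
```

Both rack cases now stand flat, lid up, on pads 2 and 4, within about 1 mm of centre on pad 2 and 2–3 mm off on pad 4 (left as is); the two standing cases are still in place, I saw no sign of contact with anything else, and the job was handed in at about 21 s.

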